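# Turn the slide carrier over onto the reader's bed

### The arm

A 6-joint arm with a two-finger parallel gripper is mounted at the origin on the work surface. World frame = base frame: x ahead of the robot, y to its left, z up, the work surface at z = 0. Lengths are in m, angles in rad, forces in N, time in s.
With the tool pointing down it reaches from about 0.35 to 0.8 m from the base axis. Payload 7.3 kg.
Tool frame: the origin (TCP) lies between the finger pads; the fingertips stand 25 mm ahead of it and the grasp point (between the pads) lies 6 mm ahead of it (r.tip_extent is the distance from the TCP to the fingertips, in m); z points along the fingers, y is the line along which they close (so a half turn about z gives the same grasp; the last joint's range is limited). The gripper opens to 85 mm and grips with 20 to 120 N. Pads are 22 mm wide; open, the fingers measure 114 mm over their backs; the gripper's body (76 mm by 85 mm) begins 54 mm behind the grasp point. The pads swing forward as they close: fully open they stand 13 mm farther back than shut.
Start: joints at [-1.412, 0.342, 1.524, -0, 1.275, -0.146], TCP at [0.158, -0.501, 0.256] pointing down, gripper open.
Joint ranges: [-2.53, 2.53], [-0.77, 2.02], [0.04, 2.7], [-1, 4.14], [0.28, 2.66], [-3.11, 3.11]. Speed limits (rad/s): [2.57, 2.57, 3.14, 3.14, 3.14, 3.14].

### API

Orientations are given as a unit quaternion [x, y, z, w].
In Python, from workcell import r, command_gripper, optics gives the robot as it stands. The module is installed in compiled form; this text tells all that it offers. Calls block until the motion is done:
- r.reach(position, orientation): joint-space move of the TCP to a pose.
- r.move_straight(position, orientation=None, speed=0.15, max_force=None): straight line of the TCP; orientation=None keeps the orientation; speed is the mean speed in m/s. With max_force (N) it stops when the force on the tool has changed by that much, and returns True; else False.
- r.movej(angles): joint-space move.
- command_gripper(opening, force=None): finger opening in m; force is the grip in N (None keeps the last); returns when the fingers have stopped.
- r.hold(seconds).
- r.solve_ik(position, orientation): joint angles nearest the present ones, or None.
- r.read_state(): the state.
- optics.get_image(name): name is "scene" or "top" or "wrist"; returns (picture, depth): 480x640x3 uint8, red, green, blue; 480x640 float32, m along the optical axis (not along the pixel's ray), 0 where there is no reading.
- optics.camera_model(name): a dict with "K" (3x3 intrinsics, pixels), "R" (3x3) and "t" (3): a world point X has camera coordinates R X + t; the wrist camera has in their place "tool_from_camera" (4x4, takes a point from camera to tool coordinates, whose origin is the TCP and whose axes are the flange's). Camera axes: x right, y down, z forward; pixel columns grow to the right and rows downward; lengths in m; the calibration is good to about 2 mm. A picture is of the moment at which its call begins: read the wrist's pose just before it. camera_model takes no time and is no camera call.
A pose or a line that the arm cannot do raises r.PlanningError and nothing moves.
- r.finish_job(): hands the job in; it is judged then, once.
The state is a dict: "time_s": time; "joint_positions": joint angles; "dq": joint speeds; "tau": joint torques, N m; "eef_pos": TCP position; "eef_rot": TCP orientation; "contact_force": force on the tool from outside, world axes, zero at the start; "torque": the same for the moment, N m; "grip_width": finger opening in m; "grip_force": force on a finger pad.
Only numpy, scipy, OpenCV 4.12 (cv2) and the standard library are available. Lean on these libraries where they do the work, as an engineer would, in place of code of your own. Each camera call takes 0.05 s, during which the arm holds its last target. There are 200 camera calls.

### The job

The microscope-slide carrier lies face down on the bench in front of the slide reader. Without picking it up, push it with the fingertips against the front edge of the reader's low bed until it tips up on edge and flips over onto the bed, face up; then push it along the bed until it sits flat and square against the rear stop, fully on the bed. Leave the bottle, beaker, jar and tip box where they stand.

Things in the scene. Friction and masses are not known exactly. Their poses are not given: they have to be found in the camera images.
- carrier: Slide carrier: flat white plastic slab, 86 mm (its x) by 128 mm (its y) by 12 mm thick (its z), 0.08 to 0.15 kg, loose. Origin at its centre. z points out of the PLAIN side, up at the start; the face, with four slide pockets 4 mm deep, is the other side, so the job ends with z down. At the start its x points within 0.2 rad of the reader's x.
- carrier_lead (a point): Middle of the carrier's leading 128 x 12 mm side face (carrier x = +43 mm), the one that meets the bed's edge first; at the start about 10 to 60 mm short of it.
- carrier_tail (a point): Middle of the opposite side face (carrier x = -43 mm), where the fingertips push first. Pressed towards the bed's edge with some 5 N it clings by friction to a rising fingertip and swings up about that edge; the farther up, the more a forward push tips it. Past upright the carrier falls onto the bed by itself.
- reader: Slide reader, fixed to the bench. Origin: middle of the bed's front edge at bench height; x is the loading direction, along the bed from the front edge towards the housing, z up. Bed: flat grey plate, 6 mm high, its front a plain square vertical edge at x = 0, 170 mm wide (y from -85 to +85 mm). Rear stop: steel strip across the bed, face at x = 135 mm, top 14 mm above the bench. White housing behind it, x 150 to 320 mm, 200 mm wide, 100 mm high.
- bottle: White bottle with black cap, 66 mm wide, 130 mm high, standing on the bench; origin under its centre. Bystander.
- beaker: Open glass beaker, 60 mm wide, 70 mm high; origin under its centre. Bystander.
- jar: Small glass jar with a cap, 40 mm wide, 55 mm high; origin under its centre. Bystander.
- tipbox: Blue pipette-tip box with clear lid, 85 x 65 x 50 mm; origin under its centre. Bystander.
Things that resemble listed ones, but are neither listed nor needed, are in the scene too. Of the things like the carrier, leave any that is red or turquoise; of the rest the larger one is meant.

How it is judged:
On the way:
1. the carrier is tipped up on its leading side, more than about 50 degrees, with that side down at the bed's front edge (angle between carrier's own z axis and vertical between 0.87 and 2.3 rad and x of carrier_lead in the frame of reader between -0.035 and 0.03 m and height (world z) of carrier_lead below 0.03 m).
At the end, for the whole second after the job is handed in: The carrier rests flat on the bed (within 0.06 rad), pocket face up, its edge within about 5 mm of the rear stop and square to it within 0.05 rad, no part of it beyond the bed's sides (1 mm slack), at rest (angle between carrier's own z axis and vertical above 3.08159 rad and x of carrier in the frame of reader between 0.087 and 0.096 m and y of carrier in the frame of reader between -0.022 and 0.022 m and z of carrier in the frame of reader below 0.015 m and angle between the x axis of carrier and the x axis of reader, either way round below 0.05 rad and linear speed of carrier below 0.01 m/s); the robot touches nothing.
It fails at once if the carrier is picked up (both its leading and trailing sides over 30 mm above the bench, or its centre over 75 mm) (height (world z) of each of carrier_lead, carrier_tail above 0.03 m or height (world z) of carrier above 0.075 m).
It fails at once if the bottle is moved more than 15 mm or tipped (distance of bottle from where it was at the start of the episode above 0.015 m or angle between bottle's own z axis and vertical above 0.3 rad).
It fails at once if the beaker is moved more than 15 mm or tipped (distance of beaker from where it was at the start of the episode above 0.015 m or angle between beaker's own z axis and vertical above 0.3 rad).
It fails at once if the jar is moved more than 15 mm or tipped (distance of jar from where it was at the start of the episode above 0.015 m or angle between jar's own z axis and vertical above 0.3 rad).
It fails at once if the tipbox is moved more than 15 mm or tipped (distance of tipbox from where it was at the start of the episode above 0.015 m or angle between tipbox's own z axis and vertical above 0.3 rad).
It also fails if it takes over 51 s, if anything falls off the work surface, if the arm or the gripper's body presses on something with over 40 N, if the wrist force passes 120 N, or if a joint passes its speed limit or range.

## Working session

There is one attempt and no reset: what is moved stays moved. The work goes in short steps, each a Python script; the robot and the scene stay as the last script left them, time stands still between calls to the robot, and variables do not carry over. Pictures are saved under pics/ and viewed, at most 10 in all, crops included, and the job is handed in when it is done.

```bash
mkdir -p pics
python3 - <<'E'
from workcell import r, optics
import cv2, numpy as np
for n in ("top","scene"):
    p,d=optics.get_image(n); cv2.imwrite(f"pics/{n}0.png",p[:,:,::-1]); np.savez(f"{n}0.npz",p=p,d=d,**optics.camera_model(n))
    m=optics.camera_model(n); print(n,m["K"].tolist(),(-m["R"].T@m["t"]).round(3),m["R"].round(2).tolist())
print(r.read_state()["eef_rot"],r.read_state()["time_s"],r.tip_extent)
E
```

```text
top [[439.394711318, 0.0, 320.6861568930477], [0.0, 439.394711318, 242.52998313751928], [0.0, 0.0, 1.0]] [ 0.352 -0.123  0.835] [[-0.14, -0.99, -0.0], [-0.97, 0.14, -0.2], [0.2, -0.03, -0.98]]
scene [[502.84564232740075, 0.0, 323.06786299229844], [0.0, 502.84564232740075, 240.98059317984527], [0.0, 0.0, 1.0]] [ 1.267 -0.152  0.568] [[0.01, 1.0, -0.02], [0.58, -0.02, -0.82], [-0.82, -0.01, -0.58]]
[ 9.88405766e-01  1.51834020e-01 -2.24237420e-05 -6.86943072e-04] 0.1 0.025
```

View pics/top0.png

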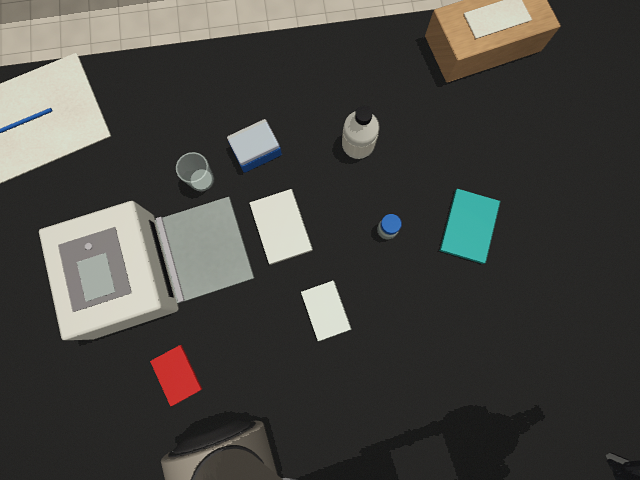

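View pics/scene0.png

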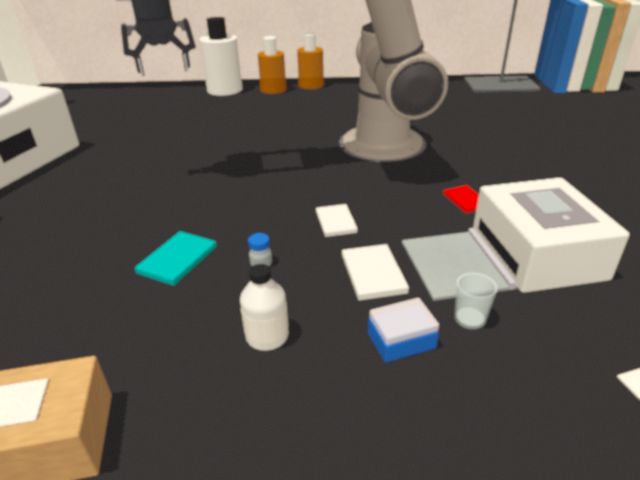

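The slab-like things in the top view are: larger white (281,227), smaller white (326,310), red (176,375) and turquoise (470,226). The larger white one is meant: it is neither red nor turquoise, and it lies in front of the bed (205,250). Next I'll measure it and confirm it in a crop.

```bash
cat > h.py <<'E'
import numpy as np, cv2
def ray(uv,z,m):
    K,R,t=m["K"],m["R"],m["t"]; uv=np.atleast_2d(uv).astype(float)
    d=np.c_[uv,np.ones(len(uv))]@np.linalg.inv(K).T@R; c=-R.T@t
    return c+d*((z-c[2])/d[:,2])[:,None]
def rect(mask,seed):
    n,l=cv2.connectedComponents(mask.astype(np.uint8)); k=(l==l[seed[1],seed[0]]).astype(np.uint8)
    c=max(cv2.findContours(k,cv2.RETR_EXTERNAL,cv2.CHAIN_APPROX_NONE)[0],key=cv2.contourArea)
    return c[:,0,:]
def wrect(c,z,m):
    w=ray(c,z,m)[:,:2]; (ctr,sz,a)=cv2.minAreaRect((w*1000).astype(np.float32))
    return np.array(ctr)/1000,sz,a,cv2.boxPoints((ctr,sz,a))/1000
E
python3 - <<'E'
from h import *
m=np.load("top0.npz"); p=m["p"].astype(int); g=p.min(2)
hsv=cv2.cvtColor(m["p"],cv2.COLOR_RGB2HSV)
c=wrect(rect(g>120,(281,227)),.012,m); print("carrier",*c)
c=wrect(rect(g>120,(326,310)),.012,m); print("small",c[1])
print("bedpix",p[250,210],p[240,165],p[290,240])
bm=(g>85)&(g<185); bm=cv2.morphologyEx(bm.astype(np.uint8),cv2.MORPH_OPEN,np.ones((5,5)))
bc=rect(bm,(215,250)); b=wrect(bc,.006,m); print("bed",*b, bc.min(0),bc.max(0))
for n,uv,z in (("jar",(391,224),.055),("jarbase",(388,236),0),("tipbox",(254,138),.05),("bottle",(363,115),.13),("beakerbase",(202,181),0)): print(n,ray(uv,z,m).round(3))
im=cv2.resize(m["p"][170:350,140:420,::-1],None,fx=2.8,fy=2.8,interpolation=cv2.INTER_CUBIC); cv2.drawContours(im,[((bc-[140,170])*2.8).astype(int)],-1,(0,0,255),1)
cv2.imwrite("pics/crop.png",im)
E
```

```text
carrier [ 0.56380591 -0.072937  ] (129.2249755859375, 87.50818634033203) 10.543525695800781 [[ 0.4922781  -0.04174459]
 [ 0.5082905  -0.12777531]
 [ 0.6353337  -0.10412941]
 [ 0.6193213  -0.01809869]]
small (96.46127319335938, 65.8048095703125)
bedpix [150 156 148] [185 180 179] [39 40 39]
bed [0.53800476 0.1765166 ] (225.22935485839844, 343.92523193359375) 10.182600021362305 [[ 0.3967633   0.325862  ]
 [ 0.45756438 -0.01264617]
 [ 0.6792462   0.0271712 ]
 [ 0.61844516  0.36567938]] [ 76 197] [252 339]
jar [[ 0.526 -0.277  0.055]]
jarbase [[ 0.515 -0.277  0.   ]]
tipbox [[ 0.732 -0.048  0.05 ]]
bottle [[ 0.709 -0.248  0.13 ]]
beakerbase [[0.68  0.071 0.   ]]
```

View pics/crop.png

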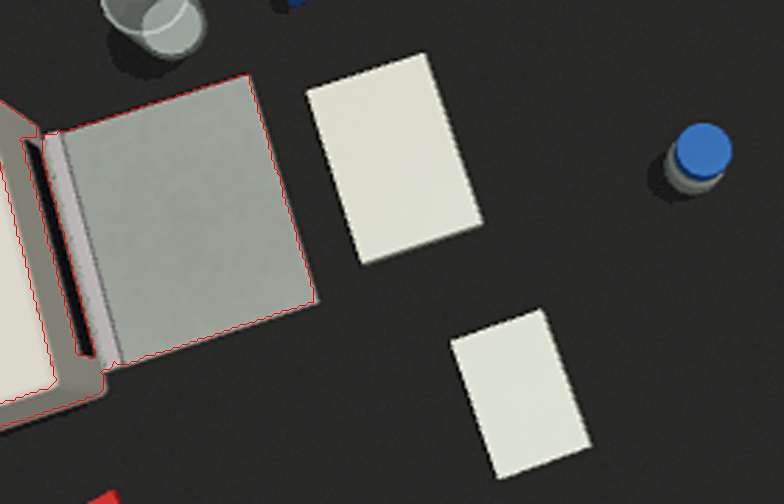

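The crop confirms it: the larger white slab has corners (307,91), (427,54), (483,224) and (361,264) in the crop, just short of the bed's front edge (250,74)-(317,301). It measures 129x87 mm, against 96x66 mm for the smaller one.

Run:
```python
from h import *
m=np.load("top0.npz"); p=m["p"].astype(int); g=p.min(2)
bm=(g>95); bc=rect(bm,(215,250)).astype(float)
c1=np.array([229.3,196.4]); c2=np.array([253.2,277.5]); s1=np.array([162,214.]); s2=np.array([186,299.])
def edge(a,b,z):
    d=(b-a)/np.linalg.norm(b-a); n=np.array([-d[1],d[0]]); s=(bc-a)@d; k=(abs((bc-a)@n)<2.5)&(s>6)&(s<np.linalg.norm(b-a)-6)
    w=ray(bc[k],z,m)[:,:2]; v=cv2.fitLine((w).astype(np.float32),cv2.DIST_HUBER,0,.001,.001).ravel(); return v[2:],v[:2],k.sum()
def X(e,f): 
    t=np.linalg.solve(np.c_[e[1],-f[1]],f[0]-e[0]); return e[0]+t[0]*e[1]
F=edge(c1,c2,.006);A=edge(c1,s1,.006);B=edge(c2,s2,.006)
P,Q=X(F,A),X(F,B); print(P,Q,np.linalg.norm(P-Q),F[2],A[2],B[2])
for e in (F,A,B): print(np.degrees(np.arctan2(e[1][1],e[1][0])))
x=(P-Q)/np.linalg.norm(P-Q); ux=np.array([-x[1],x[0]]); O=(P+Q)/2
print("origin",O,"ux",ux,"yaw",np.arctan2(ux[1],ux[0]))
c,sz,a,box=wrect(rect(g>120,(281,227)),.012,m)
uy=np.array([-ux[1],ux[0]])
for n,w in [("car",c)]+[("corner",b) for b in box]+[(n,np.array(v)) for n,v in dict(jar=(.525,-.277),tip=(.732,-.048),bot=(.709,-.248),beak=(.68,.071),small=ray((326,310),.012,m)[0,:2]).items()]: print(n,(w-O)@ux,(w-O)@uy)
for uv in ((158.5,218),(162.3,217),(180,301),(183.5,299)): w=ray(uv,.014,m)[0,:2]; print("stop",(w-O)@ux,(w-O)@uy)
```

```text
[0.6377153  0.02115609] [ 0.47179404 -0.00881509] 0.16860643 69 42 56
10.239211
-80.11063
-80.06971
origin [0.5547547 0.0061705] ux [-0.17775825  0.98407423] yaw 1.7495043
car -0.07945657965567932 0.005154923769103723
corner -0.036046274 0.06999889
corner -0.12355323 0.06953414
corner -0.12286689 -0.059689045
corner -0.03535993 -0.059224296
jar -0.2733716535462403 0.07961669991361572
tip -0.08481461079850429 -0.1647933052088074
bot -0.2775410181178116 -0.10660794847262423
beak 0.041533651988360926 -0.13477467634332704
small -0.11169568037821191 0.18648086133111624
stop 0.13864897039613092 -0.08311630681233781
stop 0.1311865493984222 -0.08270934858981219
stop 0.1403071394010804 0.08441398673651182
stop 0.13317679346587766 0.08291000132227928
```

```bash
cat >> h.py <<'E'
from workcell import r, command_gripper, optics
from scipy.spatial.transform import Rotation as Ro
O=np.array([0.5547547,0.0061705]); YAW=1.7480
UX=np.array([np.cos(YAW),np.sin(YAW)]); UY=np.array([-UX[1],UX[0]])
def quat(s): 
    x=s*np.r_[UX,0]; z=np.array([0,0,-1.]); return Ro.from_matrix(np.c_[x,np.cross(z,x),z]).as_quat()
def W(x,y,z): return np.r_[O+x*UX+y*UY,z]
def rd(p): d=np.array(p)[:2]-O; return np.r_[d@UX,d@UY,p[2]]
def F():
    f=np.array(r.read_state()["contact_force"]); return np.r_[f[:2]@UX,f[:2]@UY,f[2]]
E
python3 - <<'E'
from h import *
best=None
for s in (1,-1):
    js=[r.solve_ik(W(x,.005,z),quat(s)) for x,z in((-.155,.2),(-.155,.03),(-.02,.12),(.04,.03))]
    print(s,[None if j is None else np.round(j,2) for j in js])
    if all(j is not None for j in js):
        v=abs(js[0][5]); best=(v,s) if best is None or v<best[0] else best
s=best[1]; print("s",s)
r.reach(W(-.155,.005,.2),quat(s)); command_gripper(.06)
f0=F(); print(f0)
r.move_straight(W(-.155,.005,.06),speed=.2)
print(r.move_straight(W(-.155,.005,.015),speed=.03,max_force=3), rd(r.read_state()["eef_pos"]),F())
z=r.read_state()["eef_pos"][2]
r.move_straight(W(-.155,.005,z+.004),speed=.05); r.hold(.2)
print(r.read_state()["time_s"],F(),r.read_state()["grip_width"])
p,_=optics.get_image("top"); cv2.imwrite("pics/top1.png",p[150:370,100:420,::-1].repeat(2,0).repeat(2,1))
E
```

```text
1 [array([-0.38,  0.52,  1.4 , -0.  ,  1.22, -0.56]), array([-0.38,  0.72,  1.56, -0.  ,  0.86, -0.56]), array([-0.16,  0.54,  1.62, -0.  ,  0.98, -0.34]), array([-0.06,  0.66,  1.72, -0.  ,  0.77, -0.24])]
-1 [array([-0.38,  0.52,  1.4 , -0.  ,  1.22,  2.59]), array([-0.38,  0.72,  1.56, -0.  ,  0.86,  2.59]), array([-0.16,  0.54,  1.62, -0.  ,  0.98,  2.8 ]), array([-0.06,  0.66,  1.72, -0.  ,  0.77,  2.91])]
s 1
[ 0.02142652 -0.5784091  -0.22784983]
True [-0.15493215  0.0050645   0.01995569] [0.32611923 0.28031061 5.10196364]
4.9667 [-0.60493866  0.12138726 -0.020131  ] 0.06011834182293389
```

View pics/top1.png

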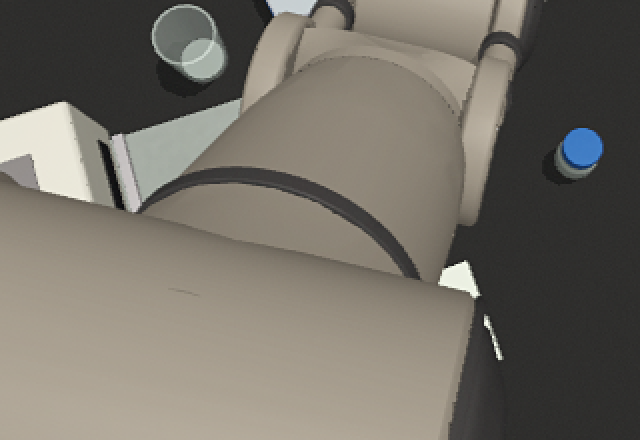

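The arm hides the carrier in this view; at 60 mm opening the fingertips touch the bench at TCP z = 0.020, as expected. Now I'll push to the edge.

Run:
```python
from h import *
r.move_straight(W(-.14,.005,.024),speed=.05)
print(r.move_straight(W(-.075,.005,.024),speed=.04,max_force=5), rd(r.read_state()["eef_pos"]),F())
r.hold(.2); print(F(),r.read_state()["time_s"])
```

```text
True [-0.09683282  0.00499642  0.02397904] [-3.8519116   0.3390119   1.30225368]
[-2.75756826 -1.01272171  1.70999518] 6.725
```

Run:
```python
from h import *
x0,z0=-.0968,.024; b=.001
for deg in range(0,53,4):
    t=np.radians(deg)
    r.move_straight(W(x0+b+.086*(1-np.cos(t)),.005,z0+.086*np.sin(t)),speed=.05)
    f=F(); s=r.read_state(); print(deg,round(b*1000,1),rd(s["eef_pos"]).round(4),f.round(1),round(s["time_s"],2))
    n=-f[0]
    if n>40: break
    b+=np.clip((7-n)*.0003,-.002,.0015)
p,_=optics.get_image("scene"); cv2.imwrite("pics/s1.png",cv2.resize(p[130:330,300:560,::-1],None,fx=3,fy=3))
```

```text
0 1.0 [-0.0968  0.005   0.024 ] [-7.4  1.8  0.1] 6.97
4 0.9 [-0.0963  0.0049  0.0301] [-5.1  0.1 -0.2] 7.24
8 1.4 [-0.0954  0.0048  0.0361] [-6.5  1.1  0.1] 7.52
12 1.6 [-0.0942  0.0048  0.0421] [-7.6  0.2  0.7] 7.78
16 1.4 [-0.0927  0.0049  0.0479] [-6.6  0.9  2.4] 8.05
20 1.5 [-0.0907  0.0048  0.0536] [-7.4  0.2  2. ] 8.32
24 1.4 [-0.0884  0.0048  0.0591] [-6.2  0.5  1.8] 8.58
28 1.7 [-0.0856  0.0048  0.0646] [-6.3  1.   3.1] 8.86
32 1.9 [-0.0824  0.0048  0.0699] [-6.2  0.2  3.3] 9.13
36 2.1 [-0.0789  0.0048  0.0749] [-6.6 -0.   4.1] 9.41
40 2.3 [-0.075   0.0048  0.0797] [-5.5  0.6  4.9] 9.68
44 2.7 [-0.0707  0.0047  0.0844] [-6.5  1.4  5.7] 9.96
48 2.9 [-0.0662  0.0047  0.0886] [-6.3  1.5  7. ] 10.23
52 3.1 [-0.0614  0.0047  0.0926] [-7.6  1.7  7.5] 10.51
```

View pics/s1.png

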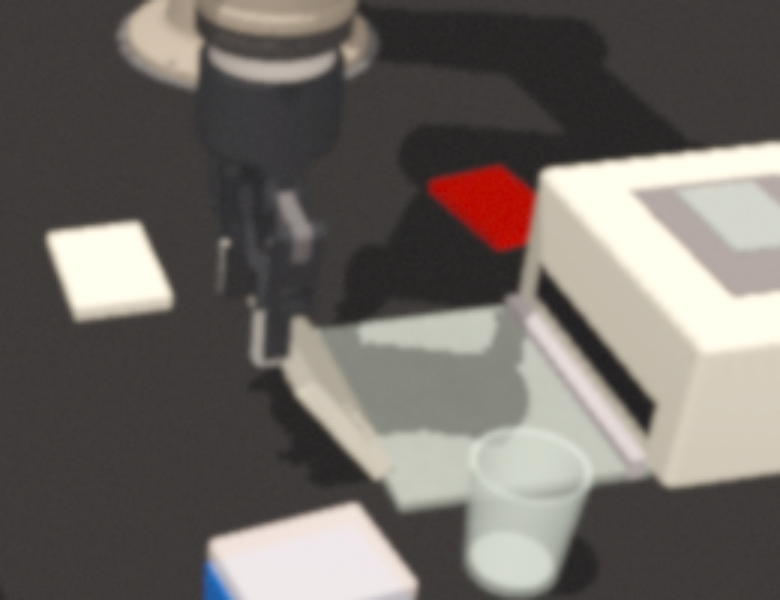

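It shows the carrier tilted about 50° at the bed's front edge (crop 290-385, 330-480), with the fingertips on its tail (270,350). I'll carry on past upright.

Run:
```python
from h import *
x0,z0=-.0968,.024; b=.0031
def log(k):
    f=F(); s=r.read_state(); print(k,rd(s["eef_pos"]).round(4),f.round(1),round(s["time_s"],2)); return f
for deg in range(56,93,4):
    t=np.radians(deg)
    r.move_straight(W(x0+b+.086*(1-np.cos(t)),.005,z0+.086*np.sin(t)-.0001*(deg-52)),speed=.05)
    f=log(deg); n=-f[0]
    if n>40: break
    b+=np.clip((5-n)*.0003,-.002,.001)
x=rd(r.read_state()["eef_pos"])[0]; z=r.read_state()["eef_pos"][2]
for k in range(5):
    x+=.008; st=r.move_straight(W(x,.005,z),speed=.06,max_force=15); f=log(("fwd",st))
    if st: break
p,_=optics.get_image("scene"); cv2.imwrite("pics/s2.png",cv2.resize(p[130:330,300:560,::-1],None,fx=3,fy=3))
```

```text
56 [-0.0567  0.0046  0.096 ] [-7.   2.8  9.9] 10.82
60 [-0.0522  0.0047  0.0989] [-7.4  3.2 10.7] 11.08
64 [-0.0476  0.0046  0.1015] [-6.4  3.4 12.8] 11.33
68 [-0.0426  0.0046  0.1038] [-7.   3.1 14.5] 11.59
72 [-0.0376  0.0046  0.1058] [-6.4  4.7 17.8] 11.85
76 [-0.0323  0.0046  0.1076] [-6.6  6.1 20.5] 12.11
80 [-0.0269  0.0046  0.109 ] [-7.   7.6 25.8] 12.37
84 [-0.0215  0.0045  0.11  ] [-5.5  9.5 31.2] 12.62
88 [-0.0154  0.0045  0.1108] [-3.8 11.2 37.2] 12.89
92 [-0.0089  0.0045  0.1113] [-3.3 14.7 45.1] 13.17
('fwd', True) [-0.0018  0.0051  0.1131] [ 0.4  0.4 -0.1] 13.38
```

View pics/s2.png

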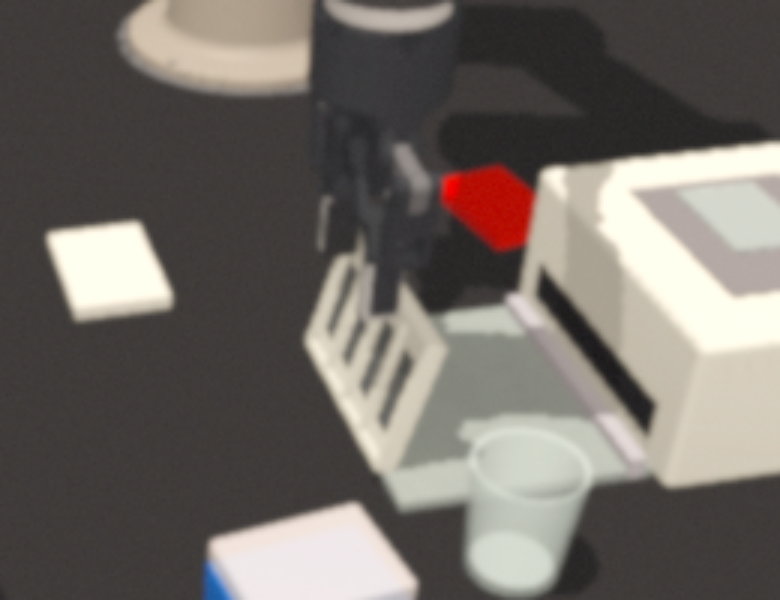

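The picture shows the carrier past upright: pockets visible, its lower edge (305,340)-(385,470) at the bed edge, its top leaning towards the bed. The fingers are free of it (zero force). It is probably falling, so I'll check.

Run:
```python
from h import *
r.hold(.3); print(F(),r.read_state()["time_s"])
p,d=optics.get_image("scene"); cv2.imwrite("pics/s3.png",cv2.resize(p[130:330,300:560,::-1],None,fx=3,fy=3))
np.savez("s3.npz",p=p,d=d,**optics.camera_model("scene"))
```

```text
[-0.32615441  0.61624955  0.36640495] 13.725
```

View pics/s3.png

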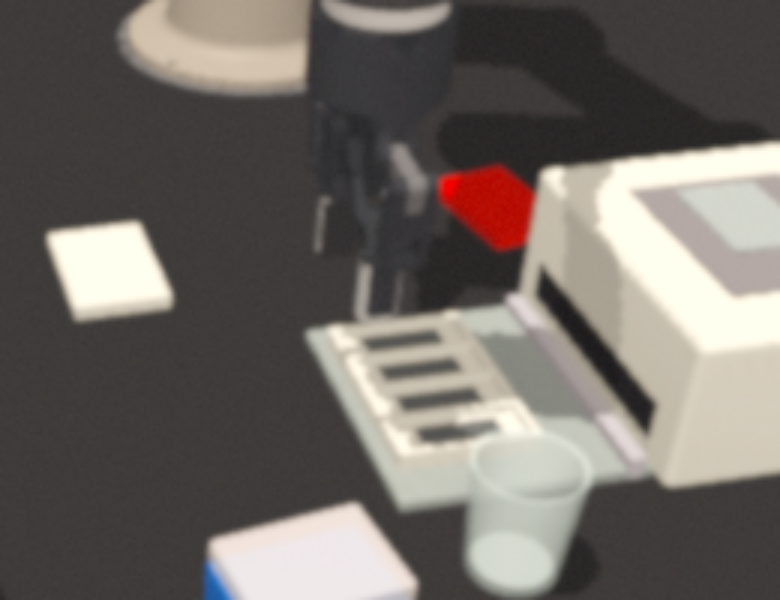

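The carrier lies flat on the bed, face up. Its front-edge corners are at crop (330,327) and (405,462), its rear ones at (460,312) and (545,432). The bed's front corners are at (305,333) and (400,507).

Run:
```python
from h import *
m=np.load("s3.npz")
for n,uv,z in (("lead far",(330,326),.018),("lead near",(403,458),.018),("tail far",(458,312),.018),("tail near",(545,432),.018),("bed far",(305,333),.006),("bed near",(398,503),.006)):
    w=ray(np.array(uv)/3+[300,130],z,m)[0]; print(n,rd(w).round(4))
```

```text
lead far [0.0134 0.071  0.018 ]
lead near [ 0.0118 -0.0617  0.018 ]
tail far [0.0982 0.0688 0.018 ]
tail near [ 0.0994 -0.0564  0.018 ]
bed far [0.0016 0.083  0.006 ]
bed near [ 0.0016 -0.0845  0.006 ]
```

Run:
```python
from h import *
r.move_straight(W(-.035,.005,.113),speed=.1)
r.move_straight(W(-.035,.005,.031),speed=.1); r.hold(.2); print(F())
r.move_straight(W(-.004,.005,.031),speed=.06)
print(F(),r.move_straight(W(.05,.005,.031),speed=.03,max_force=8),rd(r.read_state()["eef_pos"]),F())
r.hold(.3); print(F())
r.move_straight(W(-.03,.005,.031),speed=.08); r.move_straight(W(-.03,.005,.16),speed=.15)
r.reach(W(-.2,.1,.25),quat(1)); print(r.read_state()["time_s"])
for n in ("top","scene"):
    p,_=optics.get_image(n); np.savez(n+"4.npz",p=p,**optics.camera_model(n))
    c=p[180:320,120:300] if n=="top" else p[130:330,300:560]
    cv2.imwrite(f"pics/{n}4.png",cv2.resize(c[:,:,::-1],None,fx=3,fy=3))
```

```text
[ 0.37087979 -0.25133573  0.5217683 ]
[ 0.09870293 -0.05464952 -0.35667754] True [0.03822796 0.0050041  0.03089508] [-3.25274371  0.29965316  3.01118086]
[-3.30660823 -1.57687393  2.61208772]
20.55
```

View pics/top4.png

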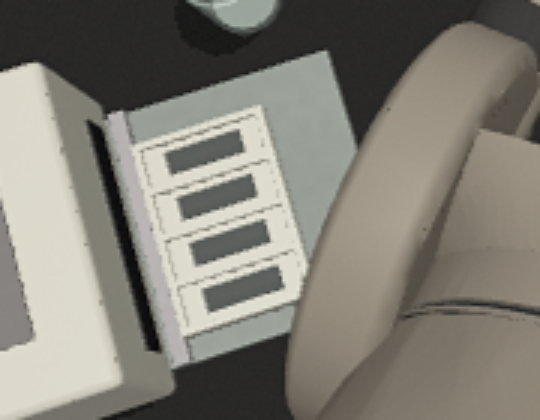

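View pics/scene4.png

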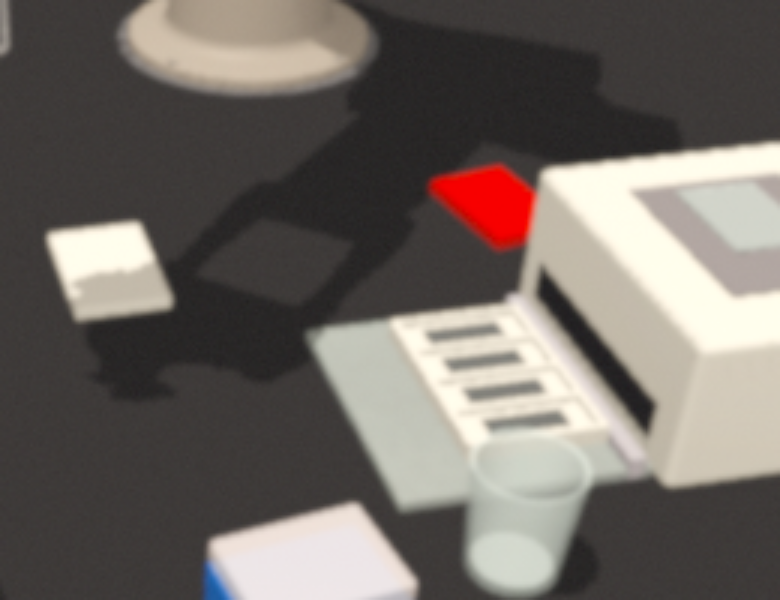

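Both views show the carrier flat, face up and seated along the stop. Its front edge in the top crop, (261,105)-(310,298), is parallel to the stop within 0.01 rad, with bed margin on both sides. The final push stopped at TCP x = 0.038, exactly where it should with the carrier seated.

```bash
python3 -c "
from workcell import r
print(r.finish_job())"
```

```text
the job is handed in; nothing more can be done
None
```

The carrier was flipped face up over the bed's front edge, pushed square against the rear stop, and the job was handed in after about 21 s; no verdict came back, and I did not re-measure the bystanders, though the arm never went near them.

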